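# Weigh two grinding jars, fit the heavier in the mill

## Task

Find out which of the two grinding jars is the heavier by standing one on each pan of the balance and letting go of both until the beam comes to rest. Then take the heavier jar off and fit it in the cup of the mill: its slotted foot must drop right home over the drive cross on the floor of the cup, so press it lightly and turn it until it falls in, never forcing it. Leave the lighter jar standing on its pan, set things down gently, and do not disturb the flask or the beaker.

Things in the scene. Friction and masses are not known exactly. Their poses are not given: they have to be found in the camera images.
- jar_a_centre (a point): steel grinding jar with a blue band, 44 mm in diameter, 74 mm high; two look alike, 130 to 320 g, 95 g or more apart, the heavier one drawn anew each time. This point: on its axis half-way up, 37 mm above its underside, z up. Grip it from above by the round knurled knob on top, 24 mm in diameter, 11 to 37 mm above this point; keep the fingertips 12 mm or more above this point
- jar_b_centre (a point): steel grinding jar with a blue band, 44 mm in diameter, 74 mm high; two look alike, 130 to 320 g, 95 g or more apart, the heavier one drawn anew each time. This point: on its axis half-way up, 37 mm above its underside, z up. Grip it from above by the round knurled knob on top, 24 mm in diameter, 11 to 37 mm above this point; keep the fingertips 12 mm or more above this point
- jar_a: the jar of point jar_a_centre; origin in the centre of its underside, z up. The underside is four lugs 8 mm deep; between them a cross-shaped slot 8 mm wide runs along the jar's own x and y, so it fits the mill's drive cross every quarter turn
- jar_b: the jar of point jar_b_centre; origin in the centre of its underside, z up. The underside is four lugs 8 mm deep; between them a cross-shaped slot 8 mm wide runs along the jar's own x and y, so it fits the mill's drive cross every quarter turn
- pan_left_top (a point): centre of the top of the left (+y) pan of the balance, a steel dish 84 mm in diameter, flat over the middle 76 mm. It stays level and moves up and down with the beam, 12 mm each way; 85 mm above the worktop when the beam is level. Empty, it sinks under less than 3 N to a firm stop; with a jar on the other pan it takes the weight of that jar more
- pan_right_top (a point): centre of the top of the right (-y) pan of the balance, a steel dish 84 mm in diameter, flat over the middle 76 mm. It stays level and moves up and down with the beam, 12 mm each way; 85 mm above the worktop when the beam is level. Empty, it sinks under less than 3 N to a firm stop; with a jar on the other pan it takes the weight of that jar more
- pan_left: the left pan; origin on its stem 30 mm below the pan's top
- pan_right: the right pan; origin on its stem 30 mm below the pan's top
- beam (a joint): tilt of the balance's brass beam: 0 level, +0.11 rad left pan fully down, -0.11 rad right pan fully down; damped, comes to rest in about 1 s. Beam and a red pointer before a white scale plate (top 108 mm above the worktop) between the pans
- balance: equal-arm balance fixed to the worktop, grey base 90 x 250 mm, pans 110 mm to either side of the middle; origin under the middle, y along the beam to the left pan, z up
- seat (a point): centre of the floor of the mill's aluminium cup, 20 mm above the worktop, z up. The cup is 26 mm deep, bore 46.4 mm, flared to 56 mm at the mouth. On its floor stands a brass drive cross: bars 5 mm wide, 30 mm long, 6 mm high. It is stiff and does not turn with the jar, but may stand at any angle, which is not measured
- mill: white bench mill fixed to the worktop; origin under the cup's axis, x toward its 64 mm high housing that begins 78 mm behind the axis, z up. A jar not matching the cross stands 6 mm too high; matched within about 0.08 rad it drops till its lugs rest on the cup's floor. Lower it slowly, turn it under 4 to 8 N; more than 40 N damages the drive
- flask: conical glass flask, 76 mm wide, 133 mm high, at the left; origin under its middle; leave alone
- beaker: small clear beaker, 54 mm wide, 69 mm high, at the left; origin under its middle; leave alone

How it is judged:
By the outcome, as a careful person would: the job done as asked, in the order asked, and still so for the second after the job is handed in, with the robot touching nothing.
It also fails if it takes over 72 s, if anything falls off the work surface, if the arm or the gripper's body presses on something with over 40 N, if the wrist force passes 120 N, or if a joint passes its speed limit or range.

## Robot

A 7-joint arm with a two-finger parallel gripper is mounted at the origin on a cart in front of the work surface, level with it; the furniture and walls round the work are solid. World frame = base frame: x ahead of the robot, y to its left, z up, the work surface at z = 0. Lengths are in m, angles in rad, forces in N, time in s.
With the tool pointing down it reaches from about 0.4 to 0.85 m from the base axis. Payload 10.4 kg.
Tool frame: the origin (TCP) lies between the finger pads; the fingertips stand 14 mm ahead of it and the grasp point (between the pads) lies 5 mm behind it; z points along the fingers, y is the direction in which the jaws open and shut (so a half turn about z gives the same grasp; the last joint's range is limited). The gripper opens to 87 mm and grips with 3 to 60 N. Pads are 19 mm wide; open, the fingers measure 117 mm over their backs; the gripper's body (75 mm by 190 mm) begins 51 mm behind the grasp point.
Start: joints at [-1.158, 0.332, -0.065, 1.46, 0.022, 1.35, -0.088], TCP at [0.264, 0.567, 0.237] pointing down, gripper open.
Joint ranges: [-2.6, 2.6], [-0.5, 2.12], [-1.47, 1.34], [0.16, 2.42], [-1.27, 4.41], [0.06, 2.06], [-2.6, 2.6]. Speed limits (rad/s): [2.22, 2.22, 2.79, 2.79, 3.14, 3.14, 3.14].

## Interface

Orientations are given as a unit quaternion [x, y, z, w].
In Python, from bench import readout, camera, calibration, order gives the robot as it stands.
- The arm moves only by the tool apply_moves, never from a script. Its argument "deltas" is a list of rows, each an object with "translation": the shift along the world's x, y, z in m, a list of three; "turn": the turn, a rotation vector about the world's x, y, z in rad, a list of three; "hand": the finger opening in m, from 0 to 0.087. A call has 1 to 5 rows; each row shifts and turns the pose as measured when the row begins; what a row does not reach is not made up. A row lasts 1/10 s, in which the tool goes at most 50 mm and 8.59 degrees, less where a joint would pass 70% of its speed; a pose out of reach is approached as far as the arm can. A call with a gripper value outside its range is refused whole. The fingers move at their own pace and stop on an object; "newtons" is the grip in N (left out, the last holds). Time passes only in rows, so rows that do not move let the fingers close. It gives the time, the measured TCP pose, the force and the opening at its end, in the units of the state.
- readout.read_state(): the state, without advancing time (a new reading comes with each control period).
- camera(name): name is "scene" or "top"; returns the picture (384x512x3 uint8, red, green, blue); there is no depth.
- calibration(name): a dict with "fx", "fy", "cx", "cy" (pixels), "D" ([k1, k2, p1, p2, k3] as OpenCV has them; the pictures are not rectified), "extrinsics" (4x4, takes a point from world to camera coordinates). Camera axes: x right, y down, z forward; pixel columns grow to the right and rows downward; lengths in m; the calibration is good to about 2 mm. A picture is of the moment at which its call begins. calibration takes no time and is no camera call.
- order.close_job(): hands the job in, once; it reports no verdict.
The state is a dict: "time": time; "joint_positions": joint angles; "joint_vel": joint speeds; "joint_torque": joint torques, N m; "ee_pos": TCP position; "eef_rot": TCP orientation; "ft_force": force on the tool from outside, world axes, zero at the start; "torque": the same for the moment, N m; "width": finger opening in m.
Only numpy, scipy, OpenCV 4.12 (cv2) and the standard library are available. Lean on these libraries where they do the work, as an engineer would, in place of code of your own. Each camera call takes 0.05 s, during which the arm holds its last target. There are 200 camera calls.

## Working session

There is one attempt and no reset: what is moved stays moved. The work goes in short steps, Python scripts to look and compute and a tool call to move; the robot and the scene stay as the last step left them, time stands still between calls to the robot, and variables do not carry over. Pictures are saved under pics/ and viewed, about 8 in all and at most 12, crops included, and the job is handed in when it is done.

Besides the shell and the picture viewer there is one more tool, called as name(argument=value, ...), one argument or row to a line, values as JSON. apply_moves: Moves the arm, as the interface text tells. Its arguments: {"type":"object","properties":{"deltas":{"type":"array","items":{"type":"object","properties":{"translation":{"type":"array","items":{"type":"number"}},"turn":{"type":"array","items":{"type":"number"}},"hand":{"type":"number"}}}},"newtons":{"type":"number"}},"required":["deltas"]}

```bash
mkdir -p pics; ls; cat > h.py <<'E'
import numpy as np,cv2
from bench import readout,camera,calibration,order
def ray(c,uv):
    K=np.array([[c['fx'],0,c['cx']],[0,c['fy'],c['cy']],[0,0,1]]);T=np.array(c['extrinsics'])
    p=cv2.undistortPoints(np.array([[uv]],float),K,np.array(c['D'],float))[0,0]
    R=T[:3,:3];return -R.T@T[:3,3],R.T@np.array([p[0],p[1],1])
def onz(name,uv,z):
    o,d=ray(calibration(name),uv);return o+d*(z-o[2])/d[2]
def proj(name,P):
    c=calibration(name);K=np.array([[c['fx'],0,c['cx']],[0,c['fy'],c['cy']],[0,0,1]]);T=np.array(c['extrinsics'])
    return cv2.projectPoints(np.atleast_2d(np.array(P,float)),cv2.Rodrigues(T[:3,:3])[0],T[:3,3],K,np.array(c['D'],float))[0][:,0]
def snap(name,f):
    im=camera(name);cv2.imwrite('pics/%s.png'%f,im[...,::-1]);return im
E
python3 - <<'E'
from h import *
a=snap('scene','s0');b=snap('top','t0')
for n in('scene','top'):
    c=calibration(n);T=np.array(c['extrinsics']);print(n,c['fx'],(-T[:3,:3].T@T[:3,3]).round(3),T[2,:3].round(2))
print(readout.read_state())
E
```

```text
pics
scene 497.65443050187395 [-0.063 -0.968  0.973] [ 0.39  0.69 -0.6 ]
top 487.17749915712955 [0.058 0.064 1.664] [ 0.27  0.01 -0.96]
{'time': 0.1, 'joint_positions': array([-1.15760681,  0.33279948, -0.06470496,  1.46084332,  0.02158173,
        1.34989169, -0.08850303]), 'joint_vel': array([ 1.40223078e-03, -7.12261338e-04,  3.30200768e-04, -2.30115857e-03,
       -4.79818305e-05, -5.05840949e-04,  1.61265144e-03]), 'joint_torque': array([ 2.49469733e-03, -6.24539852e+01,  2.54715735e-02, -3.90715492e+01,
       -6.11820328e-02,  3.67525429e-02,  5.14347698e-05]), 'ee_pos': array([0.26368722, 0.5662974 , 0.23584593]), 'eef_rot': array([ 2.16166513e-01,  9.76356313e-01, -6.12590829e-04, -1.17017097e-04]), 'ft_force': array([-0.84275838,  0.59377299,  0.41082146]), 'torque': array([-0.00847657,  0.01489695, -0.02295057]), 'width': 0.08697010487377853}
```

View pics/s0.png

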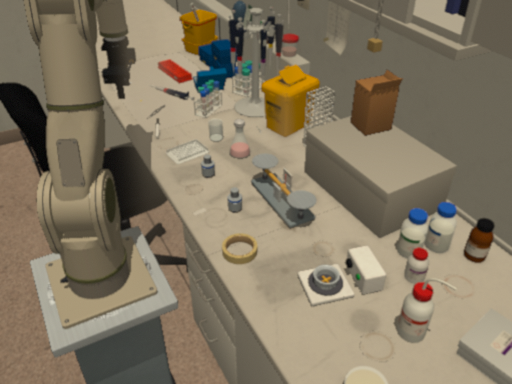

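View pics/t0.png

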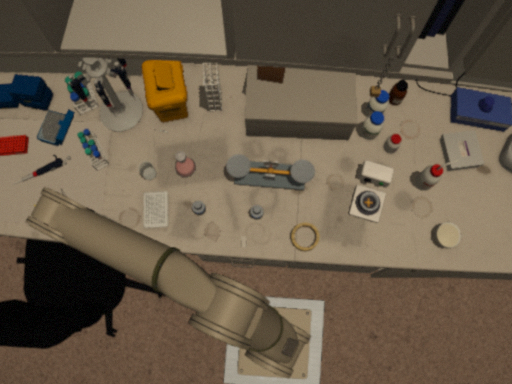

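The scene view shows the jars at about (208,167) and (235,201), the pans at (265,161) and (301,201), and the mill cup at (325,278). In the top view the jars are at (199,208) and (257,212), the pans at (238,167) and (301,172), and the cup at (369,202). I'll crop in closer.

```bash
python3 - <<'E'
from h import *
t=cv2.imread('pics/t0.png');s=cv2.imread('pics/s0.png')
a=cv2.resize(t[150:225,185:395],None,fx=3.8,fy=3.8,interpolation=cv2.INTER_CUBIC)
b=cv2.resize(s[145:225,190:325],None,fx=3.8,fy=3.8,interpolation=cv2.INTER_CUBIC)
c=cv2.resize(s[255:310,290:365],None,fx=3.8,fy=3.8,interpolation=cv2.INTER_CUBIC)
o=np.zeros((a.shape[0]+b.shape[0],800,3),np.uint8);o[:a.shape[0],:a.shape[1]]=a
o[a.shape[0]:,:b.shape[1]]=b;o[a.shape[0]:a.shape[0]+c.shape[0],b.shape[1]:b.shape[1]+c.shape[1]]=c
cv2.imwrite('pics/c0.png',o);print(o.shape,a.shape,b.shape)
for n,uv,z in[('top',(199,208),.074),('top',(257,212),.074),('top',(238,167),.085),('top',(301,172),.085),('top',(369,202),.046)]:print(onz(n,uv,z).round(3))
E
```

```text
(589, 800, 3) (285, 798, 3) (304, 513, 3)
[0.418 0.283 0.074]
[0.42  0.088 0.074]
[0.569 0.164 0.085]
[ 0.568 -0.051  0.085]
[ 0.491 -0.296  0.046]
```

View pics/c0.png

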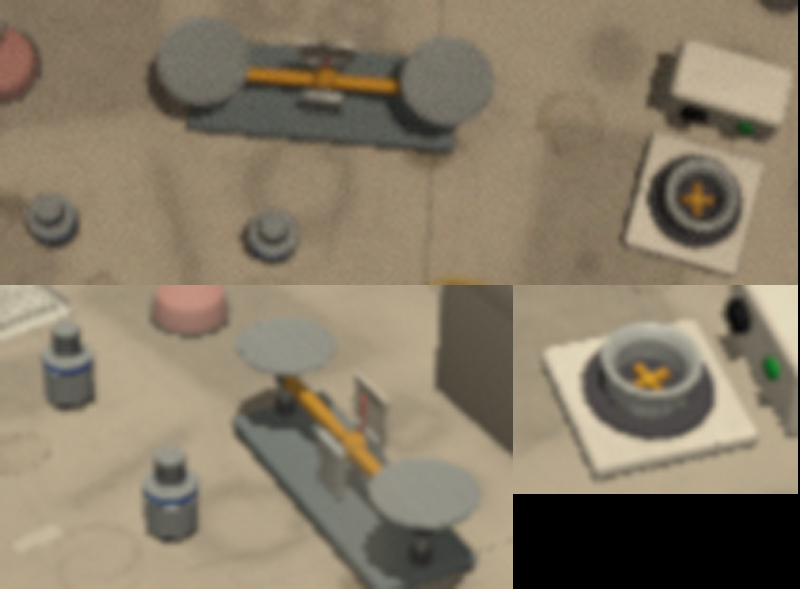

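```bash
cat > tri.py <<'E'
from h import *
def tri(ut,us):
    A=np.zeros((3,3));b=np.zeros(3);L=[]
    for n,u in(('top',ut),('scene',us)):
        o,d=ray(calibration(n),u);d/=np.linalg.norm(d);M=np.eye(3)-np.outer(d,d);A+=M;b+=M@o;L.append((o,M))
    p=np.linalg.solve(A,b);return p,[np.linalg.norm(M@(p-o))*1e3 for o,M in L]
E
python3 - <<'E'
from tri import *
ct=lambda x,y:((x+.5)/3.8-.5+185,(y+.5)/3.8-.5+150)
cs=lambda x,y:((x+.5)/3.8-.5+190,(y-285+.5)/3.8-.5+145)
cm=lambda x,y:((x-513+.5)/3.8-.5+290,(y-285+.5)/3.8-.5+255)
for k,t,s,z in[('jarL',ct(47,209),cs(66,327),.074),('jarR',ct(272,228),cs(170,455),.074),('panL',ct(203,62),cs(286,347),.085),('panR',ct(447,81),cs(425,494),.085),('cup',ct(703,194),cm(651,360),.046),('cross',ct(698,200),cm(652,378),.026)]:
    p,e=tri(t,s);print(k,p.round(4),np.round(e,1),onz('top',t,z).round(4),onz('scene',s,z).round(4))
im=cv2.imread('pics/t0.png');hsv=cv2.cvtColor(im,cv2.COLOR_BGR2HSV)
for n,f,w in(('top','t0',(355,190,385,215)),('scene','s0',(308,262,345,295))):
    im=cv2.imread(f'pics/{f}.png').astype(float);x0,y0,x1,y1=w;c=im[y0:y1,x0:x1]
    g=cv2.resize(c,None,fx=8,fy=8,interpolation=cv2.INTER_CUBIC);m=(g[...,2]-g[...,0])>75
    v,u=np.nonzero(m);P=np.array([onz(n,(a,b),.026)[:2] for a,b in zip((u+.5)/8-.5+x0,(v+.5)/8-.5+y0)])
    q=P-P.mean(0);zc=q[:,0]+1j*q[:,1];print(n,len(u),P.mean(0).round(4),np.degrees(np.angle((zc**4).sum())/4))
E
```

```text
jarL [0.4298 0.2909 0.0754] [0.6 0.6] [0.4295 0.2912 0.074 ] [0.4312 0.2928 0.074 ]
jarR [0.4291 0.0908 0.0737] [1.2 1.2] [0.4278 0.0911 0.074 ] [0.4302 0.0905 0.074 ]
panL [0.5735 0.1643 0.0847] [0.6 0.6] [0.5729 0.1644 0.085 ] [0.5739 0.1639 0.085 ]
panR [ 0.5721 -0.0551  0.0841] [0.2 0.2] [ 0.5721 -0.0551  0.085 ] [ 0.5713 -0.056   0.085 ]
cup [ 0.4944 -0.2976  0.0461] [1.1 1.1] [ 0.4955 -0.2981  0.046 ] [ 0.4932 -0.2974  0.046 ]
cross [ 0.495  -0.2978  0.0278] [0.6 0.6] [ 0.4949 -0.2979  0.026 ] [ 0.4967 -0.2965  0.026 ]
top 1400 [ 0.4956 -0.2974] 0.8310034964206254Traceback (most recent call last):
  File "<stdin>", line 11, in <module>
  File "h.py", line 8, in onz
    o,d=ray(calibration(name),uv);return o+d*(z-o[2])/d[2]
            ~~~~~~~~~~~^^^^^^
ValueError: time passes only in moves, steps and waits
```

apply_moves(
  deltas=[
    {"translation": [0.025,-0.041,0],"turn": [0,0,0],"hand": 0.06},
    {"translation": [0.025,-0.041,0],"turn": [0,0,0],"hand": 0.06},
    {"translation": [0.025,-0.041,0],"turn": [0,0,0],"hand": 0.06},
    {"translation": [0.025,-0.041,0],"turn": [0,0,0],"hand": 0.06},
    {"translation": [0.025,-0.041,0],"turn": [0,0,0],"hand": 0.06},
  ],
  newtons=20,
)

```text
time: 0.6
ee_pos: [0.3847, 0.3589, 0.2324]
eef_rot: [0.21, 0.978, -0.002, -0.003]
ft_force: [1.6, 0.2, 0.1]
width: 0.0616
```

apply_moves(
  deltas=[
    {"translation": [0.0225,-0.034,-0.02],"turn": [0,0,0],"hand": 0.06},
    {"translation": [0.0225,-0.034,-0.02],"turn": [0,0,0],"hand": 0.06},
    {"translation": [0,0,-0.03],"turn": [0,0,0],"hand": 0.06},
    {"translation": [0,0,-0.02],"turn": [0,0,0],"hand": 0.06},
    {"translation": [0,0,0],"turn": [0,0,0],"hand": 0.06},
  ],
)

```text
time: 1.1
ee_pos: [0.4355, 0.2786, 0.14]
eef_rot: [0.216, 0.976, -0.002, -0.001]
ft_force: [0.3, 0.6, 0.3]
width: 0.06
```

```bash
python3 - <<'E'
from h import *
a=snap('scene','s1');s=readout.read_state()
print(s['ee_pos'],s['eef_rot'],s['joint_positions'],s['ft_force'])
o=cv2.resize(cv2.imread('pics/s1.png')[110:200,170:290],None,fx=5,fy=5,interpolation=cv2.INTER_CUBIC);cv2.imwrite('pics/c1.png',o)
E
```

```text
[0.43577465 0.27940797 0.14138847] [ 2.15990949e-01  9.76393813e-01 -1.47682965e-03 -9.22408765e-04] [-0.77915794  0.17447195  0.13254817  1.86644541 -0.02510243  1.10574771
  0.49812097] [ 0.02267242 -0.88263962  0.68670435]
```

View pics/c1.png

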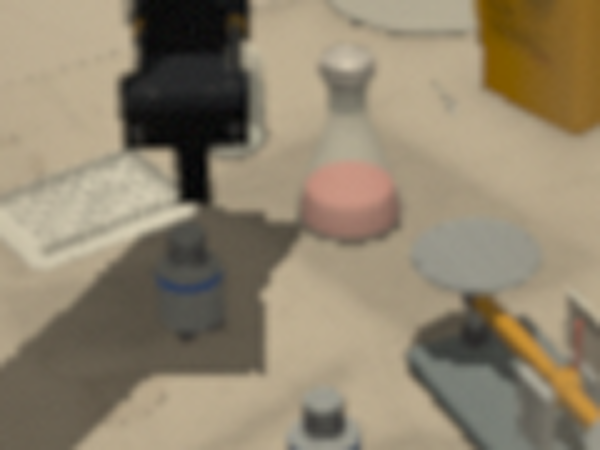

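The gripper is above the left jar, with the fingers at crop (190,170) and the knob at (187,235). I'll correct the overshoot and go down.

apply_moves(
  deltas=[
    {"translation": [-0.006,0.012,-0.02],"turn": [0,0,0],"hand": 0.06},
    {"translation": [0,0,-0.02],"turn": [0,0,0],"hand": 0.06},
    {"translation": [0,0,-0.01],"turn": [0,0,0],"hand": 0.06},
    {"translation": [0,0,0],"turn": [0,0,0],"hand": 0.06},
  ],
)

```text
time: 1.55
ee_pos: [0.4308, 0.2952, 0.0949]
eef_rot: [0.215, 0.977, 0.001, 0.001]
ft_force: [-0.7, -0.5, 1.0]
width: 0.0597
```

apply_moves(
  deltas=[
    {"translation": [-0.001,-0.004,-0.015],"turn": [0,0,0],"hand": 0.06},
    {"translation": [0,0,-0.01],"turn": [0,0,0],"hand": 0.06},
    {"translation": [0,0,0],"turn": [0,0,0],"hand": 0.06},
  ],
)

```text
time: 1.85
ee_pos: [0.4313, 0.293, 0.0727]
eef_rot: [0.214, 0.977, 0.003, 0.002]
ft_force: [-0.1, 0.1, 0.1]
width: 0.0603
```

apply_moves(
  deltas=[
    {"translation": [-0.001,-0.002,-0.007],"turn": [0,0,0],"hand": 0.06},
    {"translation": [0,0,0],"turn": [0,0,0],"hand": 0.04},
    {"translation": [0,0,0],"turn": [0,0,0],"hand": 0.015},
    {"translation": [0,0,0],"turn": [0,0,0],"hand": 0.015},
    {"translation": [0,0,0],"turn": [0,0,0],"hand": 0.015},
  ],
)

```text
time: 2.35
ee_pos: [0.4315, 0.2921, 0.0678]
eef_rot: [0.214, 0.977, 0.004, 0.003]
ft_force: [-0.3, 0.0, -0.2]
width: 0.0357
```

apply_moves(
  deltas=[
    {"translation": [0,0,0],"turn": [0,0,0],"hand": 0.015},
    {"translation": [0,0,0],"turn": [0,0,0],"hand": 0.015},
    {"translation": [0,0,0],"turn": [0,0,0],"hand": 0.015},
  ],
)

```text
time: 2.65
ee_pos: [0.4317, 0.2923, 0.068]
eef_rot: [0.214, 0.977, 0.005, 0.003]
ft_force: [-0.1, -0.1, -1.7]
width: 0.0238
```

apply_moves(
  deltas=[
    {"translation": [0,0,0.01],"turn": [0,0,0],"hand": 0.015},
    {"translation": [0,0,0.03],"turn": [0,0,0],"hand": 0.015},
    {"translation": [0,0,0.04],"turn": [0,0,0],"hand": 0.015},
    {"translation": [0,0,0.04],"turn": [0,0,0],"hand": 0.015},
    {"translation": [0.01,-0.01,0.02],"turn": [0,0,0],"hand": 0.015},
  ],
)

```text
time: 3.15
ee_pos: [0.4369, 0.2804, 0.2106]
eef_rot: [0.213, 0.977, 0.001, -0.0]
ft_force: [0.9, 0.6, -3.4]
width: 0.0236
```

apply_moves(
  deltas=[
    {"translation": [0.034,-0.029,0],"turn": [0,0,0],"hand": 0.015},
    {"translation": [0.034,-0.029,0],"turn": [0,0,0],"hand": 0.015},
    {"translation": [0.034,-0.029,0],"turn": [0,0,0],"hand": 0.015},
    {"translation": [0.02,-0.015,0],"turn": [0,0,0],"hand": 0.015},
    {"translation": [0,0,0],"turn": [0,0,0],"hand": 0.015},
  ],
)

```text
time: 3.65
ee_pos: [0.5635, 0.1738, 0.2186]
eef_rot: [0.212, 0.977, 0.003, 0.003]
ft_force: [0.0, -0.2, -1.5]
width: 0.0234
```

```bash
python3 - <<'E'
from h import *
f=[]
for i in range(4):
    a=camera('scene');s=readout.read_state();f.append(s['ft_force'][2])
print(s['ee_pos'],s['eef_rot'],s['joint_positions'],f)
E
```

```text
[0.56044663 0.17864405 0.21831255] [0.20859687 0.97799155 0.00413169 0.00167499] [-0.59815405  0.25510775  0.25647015  1.60893681 -0.07234068  1.27902981
  0.82122971] [np.float64(-3.2943554379241604), np.float64(-2.7140785037617214), np.float64(-2.4337686992048964), np.float64(-3.23655404113701)]
```

apply_moves(
  deltas=[
    {"translation": [0.013,-0.0145,-0.01],"turn": [0,0,0],"hand": 0.015},
    {"translation": [0,0,-0.02],"turn": [0,0,0],"hand": 0.015},
    {"translation": [0,0,-0.01],"turn": [0,0,0],"hand": 0.015},
    {"translation": [0,0,0],"turn": [0,0,0],"hand": 0.015},
  ],
)

```text
time: 4.25
ee_pos: [0.5704, 0.1697, 0.1783]
eef_rot: [0.204, 0.979, 0.006, 0.001]
ft_force: [-0.1, 0.4, -2.8]
width: 0.0232
```

apply_moves(
  deltas=[
    {"translation": [0.003,-0.005,-0.008],"turn": [-0.011,0.004,0],"hand": 0.015},
    {"translation": [0.001,-0.001,-0.007],"turn": [0,0,0],"hand": 0.015},
    {"translation": [0,0,-0.006],"turn": [0,0,0],"hand": 0.015},
    {"translation": [0,0,-0.005],"turn": [0,0,0],"hand": 0.015},
  ],
)

```text
time: 4.65
ee_pos: [0.5747, 0.1655, 0.1527]
eef_rot: [0.203, 0.979, 0.0, 0.001]
ft_force: [-0.3, -0.6, -1.9]
width: 0.0238
```

apply_moves(
  deltas=[
    {"translation": [0,0,-0.005],"turn": [0,0,0],"hand": 0.015},
    {"translation": [0,0,-0.004],"turn": [0,0,0],"hand": 0.015},
    {"translation": [0,0,-0.002],"turn": [0,0,0],"hand": 0.015},
    {"translation": [0,0,0],"turn": [0,0,0],"hand": 0.015},
  ],
)

```text
time: 5.05
ee_pos: [0.5748, 0.1655, 0.1409]
eef_rot: [0.203, 0.979, 0.0, 0.001]
ft_force: [-0.7, 0.7, -1.0]
width: 0.0235
```

apply_moves(
  deltas=[
    {"translation": [0,0,-0.002],"turn": [0,0,0],"hand": 0.015},
    {"translation": [0,0,0],"turn": [0,0,0],"hand": 0.015},
  ],
)

```text
time: 5.25
ee_pos: [0.5758, 0.1655, 0.1412]
eef_rot: [0.203, 0.979, 0.001, 0.002]
ft_force: [0.2, -0.2, -2.7]
width: 0.0231
```

```bash
python3 - <<'E'
from h import *
snap('scene','s2');s=readout.read_state()
print(s['ee_pos'],s['ft_force'])
o=cv2.resize(cv2.imread('pics/s2.png')[90:230,190:350],None,fx=4,fy=4,interpolation=cv2.INTER_CUBIC);cv2.imwrite('pics/c2.png',o)
E
```

```text
[0.57580833 0.16555082 0.14097913] [ 0.12806073 -0.11615747 -2.35012013]
```

View pics/c2.png

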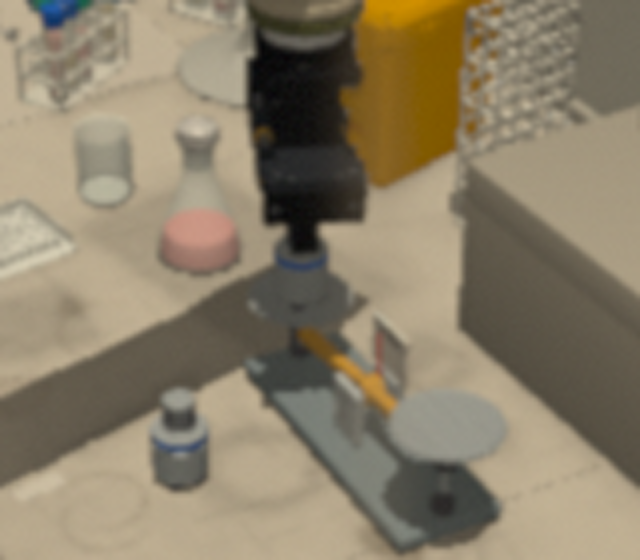

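The jar is on the left pan at crop (300,290) and the beam is tilted left, with the right pan raised. I'll press a little further to be sure it is seated.

apply_moves(
  deltas=[
    {"translation": [0,0,-0.003],"turn": [0,0,0],"hand": 0.015},
    {"translation": [0,0,-0.001],"turn": [0,0,0],"hand": 0.015},
  ],
)

```text
time: 5.5
ee_pos: [0.5774, 0.1656, 0.1407]
eef_rot: [0.203, 0.979, 0.002, 0.004]
ft_force: [-5.9, -3.4, 10.0]
width: 0.0235
```

apply_moves(
  deltas=[
    {"translation": [-0.001,0,0],"turn": [0,0,0],"hand": 0.015},
    {"translation": [-0.001,0,0],"turn": [0,0,0],"hand": 0.03},
    {"translation": [0,0,0],"turn": [0,0,0],"hand": 0.05},
    {"translation": [0,0,0],"turn": [0,0,0],"hand": 0.06},
  ],
)

```text
time: 5.9
ee_pos: [0.5757, 0.1659, 0.141]
eef_rot: [0.203, 0.979, 0.003, 0.005]
ft_force: [0.4, -0.4, -0.4]
width: 0.0386
```

apply_moves(
  deltas=[
    {"translation": [0,0,0],"turn": [0,0,0],"hand": 0.06},
    {"translation": [0,0,0.02],"turn": [0,0,0],"hand": 0.06},
    {"translation": [0,0,0.04],"turn": [0,0,0],"hand": 0.06},
    {"translation": [0,0,0.02],"turn": [0,0,0],"hand": 0.06},
  ],
)

```text
time: 6.3
ee_pos: [0.5735, 0.1653, 0.2193]
eef_rot: [0.203, 0.979, 0.001, 0.002]
ft_force: [0.4, -0.0, 0.8]
width: 0.0595
```

apply_moves(
  deltas=[
    {"translation": [-0.036,-0.0185,0.005],"turn": [0,0,0],"hand": 0.06},
    {"translation": [-0.036,-0.0185,0],"turn": [0,0,0],"hand": 0.06},
    {"translation": [-0.034,-0.0175,-0.01],"turn": [0,0,0],"hand": 0.06},
    {"translation": [-0.02,-0.01,-0.03],"turn": [0,0,0],"hand": 0.06},
    {"translation": [0,0,-0.02],"turn": [0,0,0],"hand": 0.06},
  ],
)

```text
time: 6.8
ee_pos: [0.4467, 0.1002, 0.1678]
eef_rot: [0.203, 0.979, 0.004, 0.007]
ft_force: [-0.2, 0.6, 0.8]
width: 0.0602
```

apply_moves(
  deltas=[
    {"translation": [0,0,0],"turn": [0,0,0],"hand": 0.06},
  ],
)

```text
time: 6.9
ee_pos: [0.4452, 0.0996, 0.1662]
eef_rot: [0.203, 0.979, 0.003, 0.005]
ft_force: [0.5, -0.2, 0.1]
width: 0.0598
```

apply_moves(
  deltas=[
    {"translation": [-0.012,-0.006,-0.03],"turn": [-0.004,0.011,0],"hand": 0.06},
    {"translation": [-0.004,-0.0026,-0.02],"turn": [0,0,0],"hand": 0.06},
    {"translation": [0,0,-0.015],"turn": [0,0,0],"hand": 0.06},
    {"translation": [0,0,0],"turn": [0,0,0],"hand": 0.06},
  ],
)

```text
time: 7.3
ee_pos: [0.4316, 0.0918, 0.1029]
eef_rot: [0.203, 0.979, 0.001, 0.002]
ft_force: [0.3, 1.0, 0.8]
width: 0.0599
```

apply_moves(
  deltas=[
    {"translation": [-0.0015,-0.001,-0.02],"turn": [0,0.003,0],"hand": 0.06},
    {"translation": [-0.001,0,-0.012],"turn": [0,0,0],"hand": 0.06},
    {"translation": [0,0,-0.002],"turn": [0,0,0],"hand": 0.06},
    {"translation": [0,0,0],"turn": [0,0,0],"hand": 0.06},
  ],
)

```text
time: 7.7
ee_pos: [0.4328, 0.0923, 0.0722]
eef_rot: [0.202, 0.979, 0.002, 0.003]
ft_force: [1.3, -0.6, 0.6]
width: 0.0601
```

apply_moves(
  deltas=[
    {"translation": [-0.005,-0.002,-0.006],"turn": [0,0.004,0],"hand": 0.05},
    {"translation": [-0.001,0,0],"turn": [0,0,0],"hand": 0.04},
    {"translation": [0,0,0],"turn": [0,0,0],"hand": 0.015},
    {"translation": [0,0,0],"turn": [0,0,0],"hand": 0.015},
    {"translation": [0,0,0],"turn": [0,0,0],"hand": 0.015},
  ],
)

```text
time: 8.2
ee_pos: [0.4278, 0.0908, 0.068]
eef_rot: [0.202, 0.979, 0.003, 0.002]
ft_force: [0.9, 0.1, 0.2]
width: 0.0278
```

apply_moves(
  deltas=[
    {"translation": [0,0,0],"turn": [0,0,0],"hand": 0.015},
    {"translation": [0,0,0],"turn": [0,0,0],"hand": 0.015},
    {"translation": [0,0,0],"turn": [0,0,0],"hand": 0.015},
  ],
)

```text
time: 8.5
ee_pos: [0.4278, 0.0908, 0.0681]
eef_rot: [0.202, 0.979, 0.003, 0.002]
ft_force: [-0.7, 0.9, -0.5]
width: 0.0235
```

apply_moves(
  deltas=[
    {"translation": [0,0,0.02],"turn": [0,0,0],"hand": 0.015},
    {"translation": [0,0,0.04],"turn": [0,0,0],"hand": 0.015},
    {"translation": [0,0,0.045],"turn": [0,0,0],"hand": 0.015},
    {"translation": [0,0,0.045],"turn": [0,0,0],"hand": 0.015},
    {"translation": [0.02,-0.02,0.01],"turn": [0,0,0],"hand": 0.015},
  ],
)

```text
time: 9.0
ee_pos: [0.4431, 0.0712, 0.2313]
eef_rot: [0.2, 0.98, 0.001, -0.001]
ft_force: [1.1, 0.4, -1.8]
width: 0.0235
```

apply_moves(
  deltas=[
    {"translation": [0.033,-0.033,0],"turn": [0,0,0],"hand": 0.015},
    {"translation": [0.033,-0.033,0],"turn": [0,0,0],"hand": 0.015},
    {"translation": [0.033,-0.033,0],"turn": [0,0,0],"hand": 0.015},
    {"translation": [0.015,-0.015,0],"turn": [0,0,0],"hand": 0.015},
    {"translation": [0,0,0],"turn": [0,0,0],"hand": 0.015},
  ],
)

```text
time: 9.5
ee_pos: [0.5629, -0.0494, 0.2344]
eef_rot: [0.2, 0.98, 0.001, 0.002]
ft_force: [-0.5, -0.7, -2.6]
width: 0.0235
```

```bash
python3 - <<'E'
from h import *
f=[]
for i in range(4):
    a=camera('scene');s=readout.read_state();f.append(round(s['ft_force'][2],2))
print(s['ee_pos'],s['eef_rot'],f)
E
```

```text
[ 0.56121178 -0.04541781  0.23473107] [0.19724806 0.98034976 0.00216367 0.00169328] [np.float64(-1.39), np.float64(-1.35), np.float64(-1.37), np.float64(-1.26)]
```

apply_moves(
  deltas=[
    {"translation": [0.011,-0.0097,-0.02],"turn": [0,0,0],"hand": 0.015},
    {"translation": [0,0,-0.02],"turn": [0,0,0],"hand": 0.015},
    {"translation": [0,0,-0.01],"turn": [0,0,0],"hand": 0.015},
    {"translation": [0,0,0],"turn": [0,0,0],"hand": 0.015},
  ],
)

```text
time: 10.1
ee_pos: [0.5712, -0.05, 0.1847]
eef_rot: [0.194, 0.981, 0.004, 0.002]
ft_force: [-0.2, -0.4, -1.1]
width: 0.0236
```

apply_moves(
  deltas=[
    {"translation": [0.001,-0.005,-0.006],"turn": [-0.007,0.005,0],"hand": 0.015},
    {"translation": [0,-0.001,-0.006],"turn": [0,0,0],"hand": 0.015},
    {"translation": [0,0,-0.004],"turn": [0,0,0],"hand": 0.015},
    {"translation": [0,0,0],"turn": [0,0,0],"hand": 0.015},
  ],
)

```text
time: 10.5
ee_pos: [0.5726, -0.0551, 0.1697]
eef_rot: [0.193, 0.981, 0.001, 0.002]
ft_force: [0.4, -0.1, -1.5]
width: 0.0236
```

```bash
python3 - <<'E'
from h import *
f=[]
for i in range(2):
    snap('scene','s3');s=readout.read_state();f.append(round(s['ft_force'][2],2))
print(s['ee_pos'],s['eef_rot'],f)
E
```

```text
[ 0.57290863 -0.05514914  0.1702585 ] [1.92786059e-01 9.81238701e-01 7.89478190e-04 1.87693763e-03] [np.float64(-0.82), np.float64(-1.53)]
```

Next, 1.5 mm steps down to contact.

apply_moves(
  deltas=[
    {"translation": [0,0,-0.003],"turn": [0,0,0],"hand": 0.015},
    {"translation": [0,0,-0.0015],"turn": [0,0,0],"hand": 0.015},
    {"translation": [0,0,-0.001],"turn": [0,0,0],"hand": 0.015},
  ],
)

```text
time: 10.9
ee_pos: [0.5733, -0.0551, 0.1651]
eef_rot: [0.193, 0.981, 0.001, 0.002]
ft_force: [0.4, 1.0, 1.8]
width: 0.0231
```

apply_moves(
  deltas=[
    {"translation": [0,0,-0.001],"turn": [0,0,0],"hand": 0.015},
    {"translation": [0,0,0],"turn": [0,0,0],"hand": 0.015},
  ],
)

```text
time: 11.1
ee_pos: [0.5736, -0.0552, 0.1644]
eef_rot: [0.193, 0.981, 0.001, 0.003]
ft_force: [-0.8, 0.1, 1.5]
width: 0.0232
```

```bash
python3 - <<'E'
from h import *
f=[]
for i in range(3):
    snap('scene','s4');s=readout.read_state();f.append(round(s['ft_force'][2],2))
print(s['ee_pos'],s['eef_rot'],f)
o=cv2.resize(cv2.imread('pics/s4.png')[110:230,220:350],None,fx=5,fy=5,interpolation=cv2.INTER_CUBIC);cv2.imwrite('pics/c4.png',o)
E
```

```text
[ 0.57358404 -0.05522843  0.16448955] [0.19287923 0.98121781 0.00110634 0.00282643] [np.float64(1.43), np.float64(1.56), np.float64(1.15)]
```

View pics/c4.png

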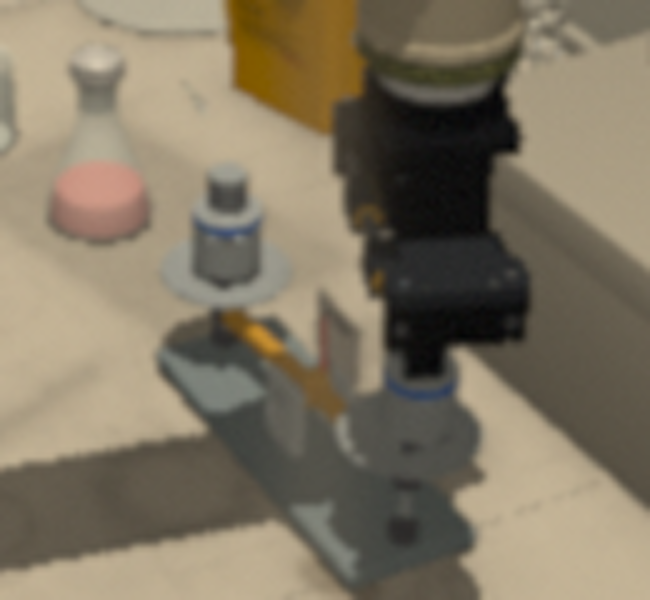

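Both jars are on their pans and the force shows the right one in contact. The left pan is at crop (225,270) and the right at (410,430), still held. Now I release it and let the beam settle.

apply_moves(
  deltas=[
    {"translation": [-0.0005,0,0.0005],"turn": [0,0,0],"hand": 0.03},
    {"translation": [0,0,0],"turn": [0,0,0],"hand": 0.05},
    {"translation": [0,0,0],"turn": [0,0,0],"hand": 0.06},
    {"translation": [0,0,0],"turn": [0,0,0],"hand": 0.06},
    {"translation": [0,0,0],"turn": [0,0,0],"hand": 0.06},
  ],
)

```text
time: 11.75
ee_pos: [0.5732, -0.0551, 0.1651]
eef_rot: [0.193, 0.981, 0.001, 0.003]
ft_force: [0.1, 0.4, 0.4]
width: 0.0537
```

apply_moves(
  deltas=[
    {"translation": [0,0,0.02],"turn": [0,0,0],"hand": 0.06},
    {"translation": [0,0,0.04],"turn": [0,0,0],"hand": 0.06},
    {"translation": [0,0.02,0.02],"turn": [0,0,0],"hand": 0.06},
    {"translation": [0,0.04,0.01],"turn": [0,0,0],"hand": 0.06},
    {"translation": [0,0.045,0],"turn": [0,0,0],"hand": 0.06},
  ],
)

```text
time: 12.25
ee_pos: [0.5721, 0.0445, 0.2585]
eef_rot: [0.199, 0.98, -0.0, 0.003]
ft_force: [0.0, 0.1, 0.1]
width: 0.06
```

apply_moves(
  deltas=[
    {"translation": [0,0.045,0],"turn": [0,0,0],"hand": 0.06},
    {"translation": [0,0.035,0],"turn": [0,0,0],"hand": 0.06},
    {"translation": [0,0.01,0],"turn": [0,0,0],"hand": 0.06},
    {"translation": [0,0,0],"turn": [0,0,0],"hand": 0.06},
    {"translation": [0,0,0],"turn": [0,0,0],"hand": 0.06},
  ],
)

```text
time: 12.75
ee_pos: [0.571, 0.144, 0.259]
eef_rot: [0.195, 0.981, 0.001, 0.003]
ft_force: [0.6, -0.4, 0.7]
width: 0.06
```

```bash
python3 - <<'E'
from h import *
snap('scene','s5');s=readout.read_state()
print(s['ee_pos'],s['eef_rot'],s['time'])
o=cv2.resize(cv2.imread('pics/s5.png')[110:230,220:350],None,fx=5,fy=5,interpolation=cv2.INTER_CUBIC);cv2.imwrite('pics/c5.png',o)
E
```

```text
[0.57105278 0.14365594 0.25897012] [0.19571541 0.98065484 0.00106426 0.0032287 ] 12.8
```

View pics/c5.png

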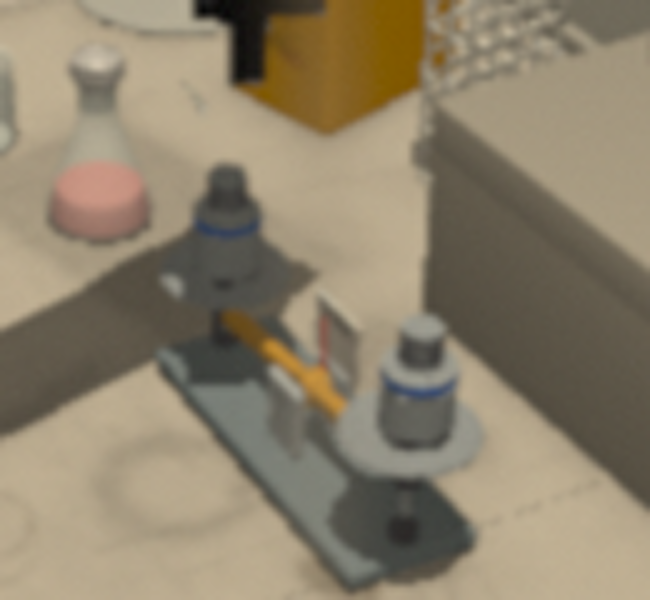

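The beam is at rest with the left pan fully down: left pan at crop (225,272), right jar high at (415,390), pointer to the left. So the left jar is heavier, which agrees with the wrist readings (about 2.9 N against 1.35 N). I'll pick up the left jar.

apply_moves(
  deltas=[
    {"translation": [0.004,0.022,-0.02],"turn": [-0.001,0.007,0],"hand": 0.06},
    {"translation": [0,0,-0.03],"turn": [0,0,0],"hand": 0.06},
    {"translation": [0,0,-0.025],"turn": [0,0,0],"hand": 0.06},
    {"translation": [0,0,-0.01],"turn": [0,0,0],"hand": 0.06},
    {"translation": [0,0,0],"turn": [0,0,0],"hand": 0.06},
  ],
)

```text
time: 13.3
ee_pos: [0.5776, 0.1565, 0.1735]
eef_rot: [0.202, 0.979, -0.0, 0.002]
ft_force: [0.7, 0.6, -0.2]
width: 0.0604
```

apply_moves(
  deltas=[
    {"translation": [-0.002,0.01,-0.007],"turn": [0,0.004,0],"hand": 0.06},
    {"translation": [0,0,-0.01],"turn": [0,0,0],"hand": 0.06},
    {"translation": [0,0,-0.008],"turn": [0,0,0],"hand": 0.06},
    {"translation": [0,0,0],"turn": [0,0,0],"hand": 0.06},
  ],
)

```text
time: 13.7
ee_pos: [0.5771, 0.1663, 0.1497]
eef_rot: [0.203, 0.979, 0.0, 0.002]
ft_force: [0.2, 0.4, -0.1]
width: 0.0599
```

apply_moves(
  deltas=[
    {"translation": [-0.002,-0.001,-0.008],"turn": [0,0.004,0],"hand": 0.05},
    {"translation": [0,0,-0.001],"turn": [0,0,0],"hand": 0.04},
    {"translation": [0,0,0],"turn": [0,0,0],"hand": 0.015},
    {"translation": [0,0,0],"turn": [0,0,0],"hand": 0.015},
    {"translation": [0,0,0],"turn": [0,0,0],"hand": 0.015},
  ],
)

```text
time: 14.2
ee_pos: [0.5754, 0.1652, 0.1407]
eef_rot: [0.203, 0.979, 0.0, -0.0]
ft_force: [0.8, 0.9, 0.1]
width: 0.028
```

apply_moves(
  deltas=[
    {"translation": [0,0,0],"turn": [0,0,0],"hand": 0.015},
    {"translation": [0,0,0],"turn": [0,0,0],"hand": 0.015},
    {"translation": [0,0,0],"turn": [0,0,0],"hand": 0.015},
  ],
)

```text
time: 14.5
ee_pos: [0.5756, 0.1654, 0.141]
eef_rot: [0.203, 0.979, 0.0, 0.0]
ft_force: [0.7, 0.5, -0.6]
width: 0.0235
```

apply_moves(
  deltas=[
    {"translation": [0,0,0.004],"turn": [0,0,0],"hand": 0.015},
    {"translation": [0,0,0.004],"turn": [0,0,0],"hand": 0.015},
    {"translation": [0,0,0.004],"turn": [0,0,0],"hand": 0.015},
    {"translation": [0,0,0.004],"turn": [0,0,0],"hand": 0.015},
    {"translation": [0,0,0.004],"turn": [0,0,0],"hand": 0.015},
  ],
)

```text
time: 15.0
ee_pos: [0.5749, 0.1651, 0.1618]
eef_rot: [0.203, 0.979, -0.0, -0.001]
ft_force: [-0.2, -0.2, -2.9]
width: 0.0235
```

apply_moves(
  deltas=[
    {"translation": [0,0,0.004],"turn": [0,0,0],"hand": 0.015},
    {"translation": [0,0,0.004],"turn": [0,0,0],"hand": 0.015},
    {"translation": [0,0,0.02],"turn": [0,0,0],"hand": 0.015},
    {"translation": [0,0,0.03],"turn": [0,0,0],"hand": 0.015},
    {"translation": [-0.02,0,0.02],"turn": [0,0,0],"hand": 0.015},
  ],
)

```text
time: 15.5
ee_pos: [0.554, 0.1639, 0.2401]
eef_rot: [0.204, 0.979, -0.002, -0.003]
ft_force: [0.1, 0.5, -1.9]
width: 0.0232
```

apply_moves(
  deltas=[
    {"translation": [-0.03,-0.03,0.004],"turn": [0,0,0],"hand": 0.015},
    {"translation": [-0.03,-0.035,0],"turn": [0,0,0],"hand": 0.015},
    {"translation": [-0.02,-0.04,0],"turn": [0,0,0],"hand": 0.015},
    {"translation": [0,-0.045,0],"turn": [0,0,0],"hand": 0.015},
    {"translation": [0,-0.045,0],"turn": [0,0,0],"hand": 0.015},
  ],
)

```text
time: 16.0
ee_pos: [0.4697, -0.0291, 0.2486]
eef_rot: [0.197, 0.98, 0.001, -0.0]
ft_force: [1.3, 0.3, -2.8]
width: 0.0232
```

apply_moves(
  deltas=[
    {"translation": [0,-0.045,0],"turn": [0,0,0],"hand": 0.015},
    {"translation": [0,-0.045,0],"turn": [0,0,0],"hand": 0.015},
    {"translation": [0,-0.045,0],"turn": [0,0,0],"hand": 0.015},
    {"translation": [0.01,-0.04,0],"turn": [0,0,0],"hand": 0.015},
    {"translation": [0.01,-0.03,0],"turn": [0,0,0],"hand": 0.015},
  ],
)

```text
time: 16.5
ee_pos: [0.4865, -0.2451, 0.2518]
eef_rot: [0.199, 0.98, 0.003, 0.002]
ft_force: [0.1, 1.0, -2.7]
width: 0.0232
```

```bash
python3 - <<'E'
from h import *
s=readout.read_state();print(s['ee_pos'],s['eef_rot'],s['joint_positions'].round(2),s['time'])
E
```

```text
[ 0.4865434  -0.24511216  0.25181233] [0.19853364 0.98008649 0.00295013 0.00248414] [-0.26  0.16  0.73  1.69 -0.11  1.33  1.66] 16.5
```

apply_moves(
  deltas=[
    {"translation": [0.0085,-0.03,-0.02],"turn": [0,0,0],"hand": 0.015},
    {"translation": [0,-0.02,-0.03],"turn": [0,0,0],"hand": 0.015},
    {"translation": [0,0,-0.03],"turn": [0,0,0],"hand": 0.015},
    {"translation": [0,0,-0.02],"turn": [0,0,0],"hand": 0.015},
    {"translation": [0,0,0],"turn": [0,0,0],"hand": 0.015},
  ],
)

```text
time: 17.0
ee_pos: [0.4946, -0.3039, 0.1504]
eef_rot: [0.202, 0.979, 0.001, 0.004]
ft_force: [-0.9, -0.9, -2.3]
width: 0.0232
```

apply_moves(
  deltas=[
    {"translation": [0,0,0],"turn": [0,0,0],"hand": 0.015},
  ],
)

```text
time: 17.1
ee_pos: [0.4946, -0.304, 0.151]
eef_rot: [0.202, 0.979, 0.001, 0.004]
ft_force: [-0.1, 0.2, -1.9]
width: 0.0234
```

apply_moves(
  deltas=[
    {"translation": [0.0005,0.006,-0.012],"turn": [0,0.008,0],"hand": 0.015},
    {"translation": [0,0,-0.008],"turn": [0,0,0],"hand": 0.015},
    {"translation": [0,0,0],"turn": [0,0,0],"hand": 0.015},
  ],
)

```text
time: 17.4
ee_pos: [0.4969, -0.2969, 0.1324]
eef_rot: [0.201, 0.98, 0.0, 0.002]
ft_force: [-0.4, -0.7, -2.2]
width: 0.0232
```

```bash
python3 - <<'E'
from h import *
snap('scene','s6');snap('top','t6');s=readout.read_state()
print(s['ee_pos'],s['eef_rot'])
e=s['ee_pos']
print(proj('scene',[[e[0],e[1],e[2]-.068],[.495,-.2977,.046]]),proj('top',[[e[0],e[1],e[2]-.068]]))
z=lambda f,w:cv2.resize(cv2.imread(f)[w[0]:w[1],w[2]:w[3]],None,fx=6,fy=6,interpolation=cv2.INTER_CUBIC)
cv2.imwrite('pics/c6.png',np.hstack([z('pics/s6.png',(235,315,290,360)),z('pics/t6.png',(165,245,340,400))]))
E
```

```text
[ 0.49726953 -0.29714955  0.13314383] [2.01086642e-01 9.79570680e-01 2.95875194e-04 2.31455582e-03]
[[327.88087257 268.39842542]
 [326.60014168 274.18951093]] [[370.61736853 198.81039107]]
```

View pics/c6.png

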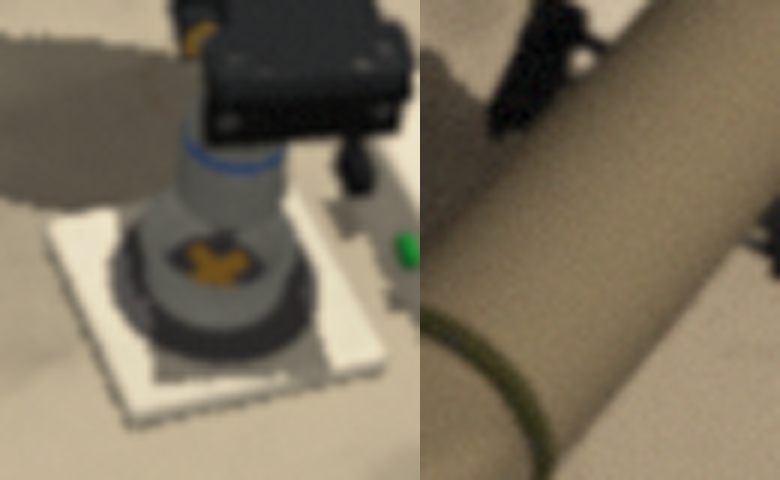

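The jar is held just above the cup. Its axis is at scene column 328 and the cup's at 326.5, so a shift of about 2 mm is needed. I'll lower it slowly.

apply_moves(
  deltas=[
    {"translation": [-0.003,-0.001,-0.006],"turn": [0,0.005,0],"hand": 0.015},
    {"translation": [0,0,-0.007],"turn": [0,0,0],"hand": 0.015},
    {"translation": [0,0,-0.004],"turn": [0,0,0],"hand": 0.015},
    {"translation": [0,0,-0.002],"turn": [0,0,0],"hand": 0.015},
  ],
)

```text
time: 17.9
ee_pos: [0.4944, -0.2987, 0.1137]
eef_rot: [0.201, 0.98, -0.0, 0.001]
ft_force: [0.5, 0.9, -3.0]
width: 0.0234
```

apply_moves(
  deltas=[
    {"translation": [0.0005,0.001,-0.003],"turn": [0,0.002,0],"hand": 0.015},
    {"translation": [0,0,-0.003],"turn": [0,0,0],"hand": 0.015},
    {"translation": [0,0,-0.003],"turn": [0,0,0],"hand": 0.015},
  ],
)

```text
time: 18.2
ee_pos: [0.495, -0.2977, 0.1039]
eef_rot: [0.201, 0.98, -0.001, -0.001]
ft_force: [-0.6, 0.5, -2.8]
width: 0.0228
```

apply_moves(
  deltas=[
    {"translation": [0,0,-0.003],"turn": [0,0,0],"hand": 0.015},
    {"translation": [0,0,-0.003],"turn": [0,0,0],"hand": 0.015},
  ],
)

```text
time: 18.4
ee_pos: [0.4952, -0.2977, 0.0975]
eef_rot: [0.201, 0.98, -0.001, -0.0]
ft_force: [0.4, 4.0, 13.6]
width: 0.0238
```

apply_moves(
  deltas=[
    {"translation": [0,0.0005,0],"turn": [0,0,0],"hand": 0.015},
  ],
)

```text
time: 18.5
ee_pos: [0.4954, -0.2976, 0.0977]
eef_rot: [0.201, 0.98, -0.001, -0.0]
ft_force: [-1.0, 0.2, 1.4]
width: 0.0236
```

apply_moves(
  deltas=[
    {"translation": [0,0.0005,-0.001],"turn": [0,0,0],"hand": 0.015},
  ],
)

```text
time: 18.6
ee_pos: [0.4957, -0.2975, 0.0974]
eef_rot: [0.201, 0.98, -0.001, 0.001]
ft_force: [-0.9, 1.0, 7.4]
width: 0.0236
```

apply_moves(
  deltas=[
    {"translation": [0,0,-0.001],"turn": [0,0,0],"hand": 0.015},
  ],
)

```text
time: 18.7
ee_pos: [0.496, -0.2974, 0.0967]
eef_rot: [0.201, 0.98, -0.001, 0.001]
ft_force: [0.4, 1.9, -2.5]
width: 0.0232
```

apply_moves(
  deltas=[
    {"translation": [-0.0005,0.0003,-0.0015],"turn": [0,0,0],"hand": 0.015},
  ],
)

```text
time: 18.8
ee_pos: [0.4956, -0.2969, 0.095]
eef_rot: [0.201, 0.98, -0.001, 0.001]
ft_force: [-0.4, -0.3, -2.5]
width: 0.0235
```

apply_moves(
  deltas=[
    {"translation": [0,0,-0.0015],"turn": [0,0,0],"hand": 0.015},
  ],
)

```text
time: 18.9
ee_pos: [0.4956, -0.2968, 0.0933]
eef_rot: [0.201, 0.98, -0.001, 0.001]
ft_force: [0.4, -0.6, 5.4]
width: 0.0233
```

apply_moves(
  deltas=[
    {"translation": [0,0,-0.001],"turn": [0,0,0],"hand": 0.015},
  ],
)

```text
time: 19.0
ee_pos: [0.4961, -0.2971, 0.0928]
eef_rot: [0.201, 0.98, -0.001, 0.002]
ft_force: [1.3, -0.3, 8.0]
width: 0.0229
```

The jar stands on the cross (z 0.093), so I'll turn it under light pressure.

apply_moves(
  deltas=[
    {"translation": [0,0,-0.0007],"turn": [0,0,-0.06],"hand": 0.015},
    {"translation": [0,0,-0.0007],"turn": [0,0,-0.06],"hand": 0.015},
    {"translation": [0,0,-0.0007],"turn": [0,0,-0.06],"hand": 0.015},
  ],
)

```text
time: 19.3
ee_pos: [0.4959, -0.2967, 0.0901]
eef_rot: [0.291, 0.957, -0.001, 0.001]
ft_force: [-0.6, 1.9, -2.1]
width: 0.0232
```

apply_moves(
  deltas=[
    {"translation": [0,0,-0.0007],"turn": [0,0,-0.06],"hand": 0.015},
    {"translation": [0,0,-0.0007],"turn": [0,0,-0.06],"hand": 0.015},
    {"translation": [0,0,-0.0007],"turn": [0,0,-0.06],"hand": 0.015},
  ],
)

```text
time: 19.6
ee_pos: [0.4969, -0.2966, 0.0889]
eef_rot: [0.378, 0.926, -0.0, 0.002]
ft_force: [-0.6, 1.2, 8.0]
width: 0.0233
```

apply_moves(
  deltas=[
    {"translation": [-0.0005,0,-0.0007],"turn": [0,0,0.04],"hand": 0.015},
    {"translation": [0,0,-0.0007],"turn": [0,0,0.04],"hand": 0.015},
  ],
)

```text
time: 19.8
ee_pos: [0.4966, -0.2966, 0.088]
eef_rot: [0.341, 0.94, -0.0, 0.002]
ft_force: [-3.8, 1.5, 8.0]
width: 0.0232
```

apply_moves(
  deltas=[
    {"translation": [0,0,-0.0007],"turn": [0,0,0.04],"hand": 0.015},
    {"translation": [0,0,-0.0007],"turn": [0,0,0.04],"hand": 0.015},
  ],
)

```text
time: 20.0
ee_pos: [0.4966, -0.2975, 0.088]
eef_rot: [0.302, 0.953, -0.0, 0.002]
ft_force: [-4.1, 2.6, 9.5]
width: 0.0229
```

```bash
python3 - <<'E'
from h import *
s=readout.read_state();print(s['ee_pos'],s['eef_rot'],s['ft_force'],s['torque'],s['joint_positions'].round(2))
E
```

```text
[ 0.49659787 -0.29745668  0.08799777] [ 3.02181333e-01  9.53247233e-01 -3.97564790e-04  2.44896891e-03] [-4.08069066  2.5530866   9.48943115] [ 0.4607442   0.99669679 -0.10607276] [-0.14  0.43  0.74  1.79 -0.34  1.04  1.68]
```

z holds at 0.088 under about 9 N, which puts the underside at 0.020, the cup floor, so the jar is home. I'll take off the load, release, retreat and check.

apply_moves(
  deltas=[
    {"translation": [-0.0005,0,0],"turn": [0,0,0],"hand": 0.015},
    {"translation": [0,0,0],"turn": [0,0,0],"hand": 0.03},
    {"translation": [0,0,0],"turn": [0,0,0],"hand": 0.05},
    {"translation": [0,0,0],"turn": [0,0,0],"hand": 0.06},
    {"translation": [0,0,0],"turn": [0,0,0],"hand": 0.06},
  ],
)

```text
time: 20.5
ee_pos: [0.496, -0.2976, 0.0879]
eef_rot: [0.302, 0.953, -0.0, 0.002]
ft_force: [-0.5, 0.1, -0.2]
width: 0.0464
```

apply_moves(
  deltas=[
    {"translation": [0,0,0.02],"turn": [0,0,0],"hand": 0.06},
    {"translation": [0,0,0.04],"turn": [0,0,0],"hand": 0.06},
    {"translation": [0,0,0.04],"turn": [0,0,0],"hand": 0.06},
    {"translation": [-0.02,0,0.04],"turn": [0,0,0],"hand": 0.06},
    {"translation": [-0.03,0,0.02],"turn": [0,0,0],"hand": 0.06},
  ],
)

```text
time: 21.0
ee_pos: [0.4449, -0.2955, 0.2491]
eef_rot: [0.301, 0.954, -0.002, -0.001]
ft_force: [-0.3, 0.2, 1.3]
width: 0.06
```

apply_moves(
  deltas=[
    {"translation": [-0.03,-0.02,0],"turn": [0,0,0],"hand": 0.06},
    {"translation": [0,0,0],"turn": [0,0,0],"hand": 0.06},
    {"translation": [0,0,0],"turn": [0,0,0],"hand": 0.06},
  ],
)

```text
time: 21.3
ee_pos: [0.4124, -0.3178, 0.2531]
eef_rot: [0.303, 0.953, -0.001, 0.002]
ft_force: [1.0, 0.7, -0.8]
width: 0.0601
```

```bash
python3 - <<'E'
from h import *
snap('scene','s7');s=readout.read_state();print(s['ee_pos'],s['ft_force'],s['width'],s['time'])
x,y=.495,-.2975
print('home top',proj('scene',[[x,y,.094],[x,y,.100]]))
o=cv2.resize(cv2.imread('pics/s7.png')[110:320,195:375],None,fx=4,fy=4,interpolation=cv2.INTER_CUBIC)
cv2.imwrite('pics/c7.png',o[-600:] if 0 else cv2.resize(cv2.imread('pics/s7.png')[130:320,195:375],None,fx=3.1,fy=3.1,interpolation=cv2.INTER_CUBIC))
E
```

```text
[ 0.41197474 -0.31841401  0.25295436] [-0.06683548 -1.31955068 -0.32347881] 0.0601430301967364 21.35
home top [[328.21268587 260.59480685]
 [328.42555863 258.85654319]]
```

View pics/c7.png

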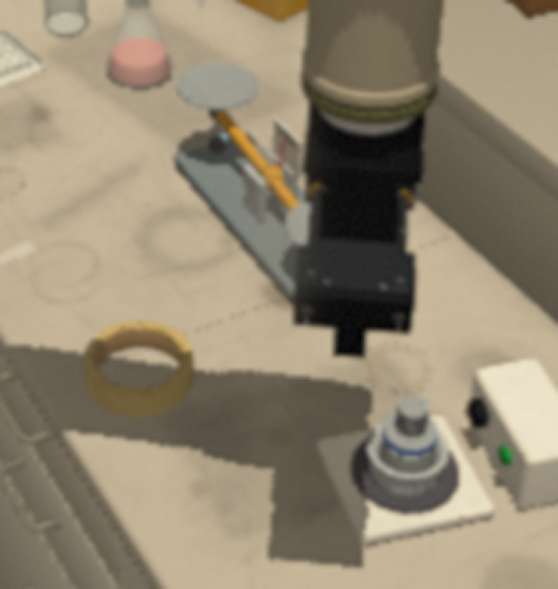

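The jar sits in the cup upright. Its knob top is at scene row 260.2, where home would be 260.6 and 6 mm high would be 258.9. The gripper hides the right pan, so I'll move aside and check the lighter jar.

apply_moves(
  deltas=[
    {"translation": [0,0.04,0.02],"turn": [0,0,0],"hand": 0.06},
    {"translation": [-0.01,0.045,0],"turn": [0,0,0],"hand": 0.06},
    {"translation": [-0.01,0.045,0],"turn": [0,0,0],"hand": 0.06},
    {"translation": [-0.005,0.045,0],"turn": [0,0,0],"hand": 0.06},
    {"translation": [0,0.045,0],"turn": [0,0,0],"hand": 0.06},
  ],
)

```text
time: 21.85
ee_pos: [0.3853, -0.0954, 0.2717]
eef_rot: [0.307, 0.952, -0.006, 0.001]
ft_force: [2.0, 0.8, 0.8]
width: 0.0597
```

apply_moves(
  deltas=[
    {"translation": [0,0.045,0],"turn": [0,0,0],"hand": 0.06},
    {"translation": [0,0.045,0],"turn": [0,0,0],"hand": 0.06},
    {"translation": [0,0.03,0],"turn": [0,0,0],"hand": 0.06},
    {"translation": [0,0,0],"turn": [0,0,0],"hand": 0.06},
    {"translation": [0,0,0],"turn": [0,0,0],"hand": 0.06},
  ],
)

```text
time: 22.35
ee_pos: [0.3839, 0.0371, 0.27]
eef_rot: [0.302, 0.953, -0.007, -0.0]
ft_force: [-0.2, -0.6, 0.2]
width: 0.0602
```

```bash
python3 - <<'E'
from h import *
snap('scene','s8');s=readout.read_state();print(s['ee_pos'],s['ft_force'],s['time'])
cv2.imwrite('pics/c8.png',cv2.resize(cv2.imread('pics/s8.png')[110:310,190:370],None,fx=3,fy=3,interpolation=cv2.INTER_CUBIC))
E
```

```text
[0.38387556 0.03704432 0.26992924] [ 0.63625314  0.37418127 -0.58636914] 22.4
```

View pics/c8.png

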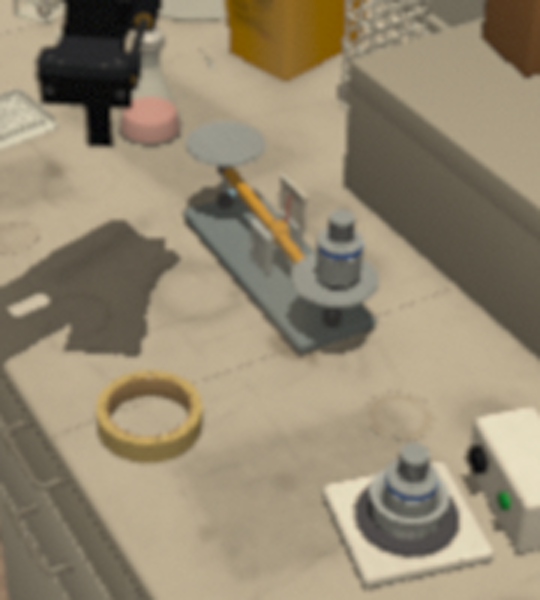

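The lighter jar stands upright on the right pan (crop 340,265), which is now down. The heavier jar is in the cup (410,490) and the flask is in place.

```bash
python3 -c "
from bench import order;print(order.close_job())"
```

```text
the job is handed in; nothing more can be done
None
```

The heavier jar, the one that stood on the left, is in the mill cup and down on the cup floor. The lighter jar is standing on the right pan. The job was handed in at about 22 s.

- **Weighing:** I put one jar on each pan and let go of both for about a second. The beam came to rest with the left pan fully down. The wrist force agreed, at about 2.9 N for the left jar against 1.35 N for the right.
- **Fitting:** On the way into the cup the jar caught briefly, probably on the flared rim (13.6 N for a moment, otherwise 10 N or less). It then stood on the drive cross. Turning it under light pressure dropped it about 5 mm, and the height held under about 9 N. That puts its underside at 0.020 m, the cup floor.
- **Turning:** I turned past the point where the jar first dropped, so the knob probably slipped a little in the fingers.
- **Last checks:** After release, the jar's knob was at image row 260.2. Fully home would be 260.6, and 6 mm too high would be 258.9. The lighter jar stood upright on its pan and the flask was where it started. I did not re-measure the beaker, but the arm never went near it. No check disagreed.

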